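# Make up two microscopy kits on their boards

### The job

Make up two microscopy kits from the stock in the middle of the desk. First complete the blue board: the pink dish in its large white pocket, the black-capped canister in its black pocket and the brown dropper bottle in its orange pocket; only then make up the yellow board: the amber dish in its large white pocket and the black filter cube in its green pocket. Keep the dishes level and the canister, bottle and cube upright all the while, set each thing flat on its pocket's floor and let go of it, and leave the blue memory stick and the black dust cap where they lie.

Things in the scene. Friction and masses are not known exactly. Their poses are not given: they have to be found in the camera images.
- blue_board: Blue kit board fixed to the desk, 96 x 224 x 9 mm (its x, y, z). Origin: centre of its underside, z up. Three round pockets 3 mm deep (pocket floor 6 mm above the origin) lie in a row on the board's y axis: white-floored, 76 mm wide, at y = +64 mm; black-floored, 60 mm wide, at y = -14 mm; orange-floored, 48 mm wide, at y = -78 mm. The board stands left or right of the stock and turned up to 0.3 rad either way.
- yellow_board: Yellow kit board fixed to the desk, 96 x 170 x 9 mm (its x, y, z). Origin: centre of its underside, z up. Two round pockets 3 mm deep (pocket floor 6 mm above the origin) on the board's y axis: white-floored, 76 mm wide, at y = +37 mm; green-floored, 60 mm wide, at y = -43 mm. It stands on the other side of the stock, turned up to 0.3 rad either way.
- pink_dish: Closed pink petri dish, 60 mm in diameter, 14 mm high, lid fixed, about 30 g, lying on the desk. Origin: centre of its underside, z up.
- amber_dish: Closed amber-yellow petri dish, 60 mm in diameter, 14 mm high, lid fixed, about 30 g, lying on the desk. Origin: centre of its underside, z up.
- canister: Standing canister with a pale body (43 mm in diameter, to 45 mm height) and a black cap fixed on it (46 mm in diameter, from 45 to 63 mm height), about 130 g. Origin: centre of its underside, z up.
- dropper_bottle: Standing brown dropper bottle, 91 mm high: round body 30 mm in diameter to about 52 mm height, then a black collar 21 mm and a rubber bulb 12 mm in diameter; about 55 g. Origin: centre of its underside, z up.
- filter_cube: Black filter cube with a ring on top and a magenta window, 36 x 38 x 37 mm, about 62 g. Origin: centre of its underside, z up. Its body reaches from x = -16 to +14 mm and y = -17 to +17 mm; a plate on its +x face reaches to x = +18 mm and y = -19 to +19 mm. It stands turned up to 0.6 rad.
- usb_stick: Blue memory stick lying loose in front of the stock, 18 x 52 x 9 mm (its own x, y, z), its length across the desk; to be left alone. Origin: centre of its underside.
- dust_cap: Black round dust cap, 42 mm in diameter, 13 mm high, lying loose behind the stock; to be left alone. Origin: centre of its underside.
Mind the look-alikes: they are no part of the job. Of the things that look like the amber_dish, take the one that is nearest to the robot's base at the start.

How it is judged:
By the outcome, as a careful person would: the job done as asked, in the order asked, and still so for the second after the job is handed in, with the robot touching nothing.
It also fails if it takes over 122 s, if anything falls off the work surface, if the arm or the gripper's body presses on something with over 40 N, if the wrist force passes 120 N, or if a joint passes its speed limit or range.

### The arm

A 6-joint arm with a two-finger parallel gripper is mounted at the origin on a cart in front of the work surface, level with it; the furniture and walls round the work are solid. World frame = base frame: x ahead of the robot, y to its left, z up, the work surface at z = 0. Lengths are in m, angles in rad, forces in N, time in s.
With the tool pointing down it reaches from about 0.275 to 0.875 m from the base axis. Payload 12.5 kg.
Tool frame: the origin (TCP) lies at the centre of the arm's flange, where the gripper is bolted on; the fingertips stand 173 mm ahead of it and the grasp point (between the pads) lies 155 mm ahead of it (ctrl.nose_length is the distance from the TCP to the fingertips, in m); z points along the fingers, y is the line along which they close (so a half turn about z gives the same grasp; the last joint's range is limited). The gripper opens to 85 mm and grips with 20 to 120 N. Pads are 22 mm wide; open, the fingers measure 114 mm over their backs; the gripper's body (76 mm by 85 mm) begins 54 mm behind the grasp point. The pads swing forward as they close: fully open they stand 13 mm farther back than shut.
Start: joints at [1.231, 0.351, 1.652, -0, 1.139, -0.085], TCP at [0.139, 0.532, 0.405] pointing down, gripper open.
Joint ranges: [-2.75, 2.75], [-0.79, 2.1], [0.01, 2.65], [-1.57, 4.71], [0.07, 3.14], [-2.87, 2.87]. Speed limits (rad/s): [2.22, 2.22, 2.79, 3.14, 3.14, 3.14].

### API

Orientations are given as a unit quaternion [w, x, y, z].
In Python, from bench import ctrl gives the robot as it stands. The module is installed in compiled form; this text tells all that it offers. Calls block until the motion is done:
- ctrl.move_ptp(position, orientation): joint-space move of the TCP to a pose.
- ctrl.move_linear(position, orientation=None, max_speed=0.15): straight line of the TCP; orientation=None keeps the orientation; max_speed is the mean speed in m/s.
- ctrl.movej(angles): joint-space move.
- ctrl.set_gripper(opening, grasp_force=None): finger opening in m; grasp_force is the grip in N (None keeps the last); returns when the fingers have stopped.
- ctrl.dwell(seconds).
- ctrl.inverse_kinematics(position, orientation): joint angles nearest the present ones, or None.
- ctrl.get_obs(): the state.
- ctrl.capture(name): name is "side" or "top" or "wrist"; returns a dict with "image" (400x640x3 uint8, red, green, blue), "range_z" (400x640 float32, m along the optical axis (not along the pixel's ray), 0 where there is no reading), "mtx" (3x3 intrinsics, pixels), "R" (3x3) and "t" (3): a world point X has camera coordinates R X + t. Camera axes: x right, y down, z forward; pixel columns grow to the right and rows downward; lengths in m; the calibration is good to about 2 mm. A picture is of the moment at which its call begins.
A pose or a line that the arm cannot do raises ctrl.Unreachable and nothing moves.
- ctrl.sign_off(): hands the job in; it is judged then, once.
The state is a dict: "clock": time; "joint_positions": joint angles; "qvel": joint speeds; "joint_efforts": joint torques, N m; "eef_pos": TCP position; "tcp_rot": TCP orientation; "contact_force": force on the tool from outside, world axes, zero at the start; "wrist_torque": the same for the moment, N m; "width": finger opening in m; "grip_force": force on a finger pad.
Only numpy, scipy, OpenCV 4.12 (cv2) and the standard library are available. Lean on these libraries where they do the work, as an engineer would, in place of code of your own. Each camera call takes 0.05 s, during which the arm holds its last target. There are 200 camera calls.

## Working session

There is one attempt and no reset: what is moved stays moved. The work goes in short steps, each a Python script; the robot and the scene stay as the last script left them, time stands still between calls to the robot, and variables do not carry over. Pictures are saved under pics/ and viewed, at most 14 in all, crops included, and the job is handed in when it is done.

```bash
mkdir -p pics; python3 - <<'E'
from bench import ctrl
import cv2,numpy as np
for n in("top","side"):
    c=ctrl.capture(n); cv2.imwrite(f"pics/{n}0.png",c["image"][:,:,::-1]); np.savez(f"{n}0.npz",**c)
    print(n,c["mtx"].tolist(),c["R"].round(3).tolist(),c["t"])
o=ctrl.get_obs();print(o["clock"],o["tcp_rot"],o["width"],ctrl.nose_length)
E
```

```text
top [[420.93915025637455, 0.0, 323.8169117394384], [0.0, 420.93915025637455, 203.42999916144788], [0.0, 0.0, 1.0]] [[0.005, -1.0, -0.002], [-0.981, -0.004, -0.192], [0.192, 0.003, -0.981]] [-0.04836014  0.54862551  1.06062529]
side [[394.92620643439, 0.0, 319.1031172758951], [0.0, 394.92620643439, 201.65974213768035], [0.0, 0.0, 1.0]] [[0.935, -0.355, 0.014], [-0.154, -0.441, -0.884], [0.321, 0.824, -0.467]] [-0.54149755  0.09322806  1.12280985]
0.1 [-1.13279314e-04  1.27065594e-01  9.91894184e-01 -5.00576393e-04] 0.0852247490837542 0.1734
```

View pics/top0.png

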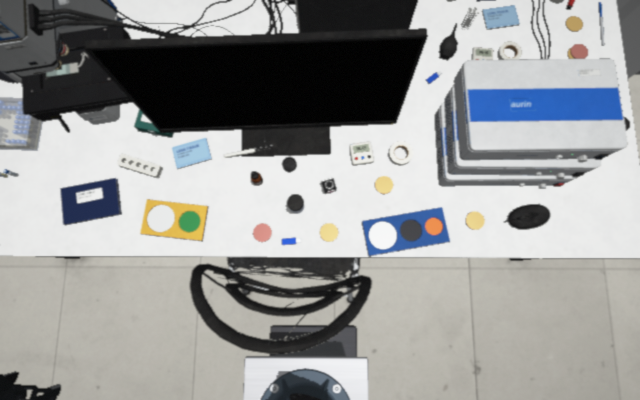

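View pics/side0.png

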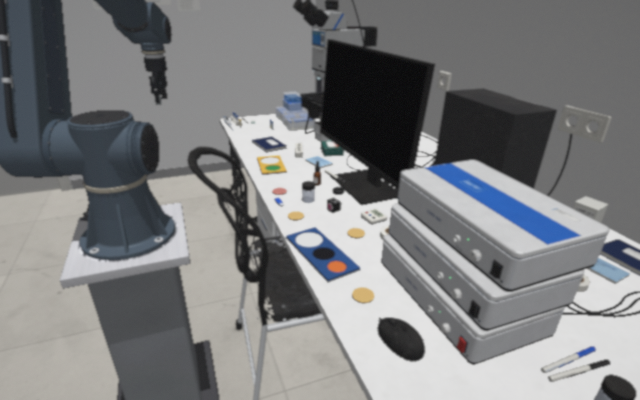

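The top view shows the stock. The pink dish is at (262,232), the canister at (295,203), the bottle at (256,178), the cube at (329,186) and the dust cap at (289,163). The USB stick is at (289,241), the yellow board at (175,220) and the blue board at (406,232). There are four amber candidates: (329,232), (384,185), (475,220) and (574,23). The robot base is near (303,385), so (329,232) is nearest and should be the one. There is a second pink dish at (578,51), far off and not in the middle stock.

```bash
cat > h.py <<'E'
from bench import ctrl
import cv2,numpy as np
def ray(c,u,v,z):
    """pixels -> world points on plane z"""
    p=np.stack([np.ravel(u),np.ravel(v),np.ones(np.size(u))]).astype(float)
    d=c["R"].T@np.linalg.inv(c["mtx"])@p; o=-c["R"].T@c["t"]
    return (o[:,None]+d*(z-o[2])/d[2]).T
def cloud(c):
    v,u=np.mgrid[:400,:640]; r=c["range_z"].ravel()
    p=np.linalg.inv(c["mtx"])@np.stack([u.ravel(),v.ravel(),np.ones(u.size)])*r
    return (c["R"].T@(p-c["t"][:,None])).T.reshape(400,640,3)
def blobs(c,lo,hi,z,amin=30):
    hsv=cv2.cvtColor(c["image"],cv2.COLOR_RGB2HSV); m=cv2.inRange(hsv,np.array(lo),np.array(hi))
    out=[]
    for k in cv2.findContours(m,cv2.RETR_EXTERNAL,cv2.CHAIN_APPROX_NONE)[0]:
        if cv2.contourArea(k)<amin: continue
        w=ray(c,k[:,0,0],k[:,0,1],z)[:,:2].astype(np.float32)
        out.append((cv2.contourArea(k),k[:,0].mean(0).round(1),w))
    return sorted(out,key=lambda t:-t[0])
E
python3 - <<'E'
from h import *
c=dict(np.load("top0.npz"))
P=cloud(c)
for n,(u,v) in dict(pink=(262,232),amber=(329,232),amb2=(384,185),amb3=(475,220),can=(295,203),bot=(256,178),cube=(329,186),cap=(289,163),usb=(289,241),yw=(160,219),yg=(190,221),bw=(383,235),bk=(411,230),bo=(433,226)).items():
    print(n,P[v,u].round(3))
x,y,z=P[...,0],P[...,1],P[...,2]
for a in np.arange(-.4,.45,.1):
    m=(abs(y-a)<.05)&(c["range_z"]>0)
    hi=m&(z>.12)&(x>.3); ch=m&(x>.15)&(x<.45)
    print(round(a,1),"tall nearest x",x[hi].min().round(3) if hi.any() else None,"front zmax",z[ch].max().round(3) if ch.any() else None)
m=(z>-.01)&(z<.01)&(x>.2);print("desk edge",np.percentile(x[m],.5))
E
python3 - <<'E'
from h import *
q=[0,1,0,0]
ctrl.move_ptp([.52,.08,.46],q)
c=ctrl.capture("wrist");np.savez("w1.npz",**c);cv2.imwrite("pics/w1.png",c["image"][:,:,::-1])
o=ctrl.get_obs();print(o["clock"],o["eef_pos"],o["joint_positions"],-c["R"].T@c["t"]);print(c["R"].round(3))
E
```

```text
pink [0.478 0.122 0.005]
amber [ 0.479 -0.06   0.003]
amb2 [ 0.612 -0.214  0.003]
amb3 [ 0.514 -0.46   0.006]
can [0.547 0.029 0.064]
bot [0.615 0.134 0.062]
cube [ 0.601 -0.06   0.034]
cap [0.675 0.053 0.003]
usb [0.454 0.048 0.008]
yw [0.513 0.404 0.004]
yg [0.507 0.321 0.006]
bw [ 0.471 -0.207  0.005]
bk [ 0.485 -0.284  0.006]
bo [ 0.497 -0.345  0.004]
-0.4 tall nearest x 0.616 front zmax 0.011
-0.3 tall nearest x 1.032 front zmax 0.015
-0.2 tall nearest x 0.743 front zmax 0.094
-0.1 tall nearest x 0.739 front zmax 0.17
-0.0 tall nearest x 0.735 front zmax 0.185
0.1 tall nearest x 0.731 front zmax 0.186
0.2 tall nearest x 0.301 front zmax 0.179
0.3 tall nearest x 0.3 front zmax 0.139
0.4 tall nearest x 0.721 front zmax 0.006
desk edge 0.4127134054646953
2.2833 [0.51990934 0.08059659 0.45992655] [6.52839989e-02 2.53991855e-01 1.64323989e+00 8.35733666e-05
 1.24450500e+00 1.63456921e+00] [0.60048718 0.0805396  0.42800594]
[[ 0.002 -1.     0.   ]
 [-0.95  -0.002  0.311]
 [-0.311 -0.001 -0.95 ]]
```

View pics/w1.png

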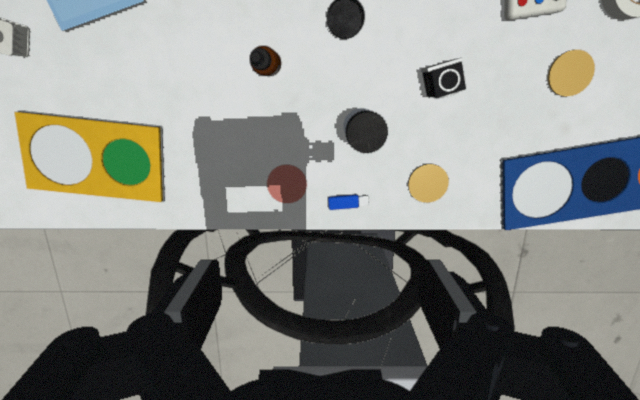

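The wrist view has everything in sight. Pixel positions are pink (287,183, shadowed), USB (347,202), amber (428,183), second amber (571,72), canister cap (366,131), dust cap (345,18), bottle (264,60), cube (443,78), yellow pockets (61,155) and (126,161), and blue pockets (542,189) and (605,180). Next I measure from it and confirm the amber choice in a crop.

```bash
python3 - <<'E'
from h import *
c=dict(np.load("w1.npz"));t=dict(np.load("top0.npz"))
cv2.imwrite("pics/crop1.png",cv2.resize(t["image"][145:265,230:500,::-1],None,fx=2.9,fy=2.9,interpolation=cv2.INTER_CUBIC))
def show(n,lo,hi,z,amin,sel=lambda w:True):
    for a,p,w in blobs(c,lo,hi,z,amin)[:8]:
        if p[1]>235: continue
        (x,y),r=cv2.minEnclosingCircle(w); R=cv2.minAreaRect(w)
        print(n,int(a),p,"circ",np.round([x,y,r],4),"rect",np.round(R[0],4),np.round(R[1],4),round(R[2],1))
show("amber",(10,70,120),(24,200,255),.014,200)
show("pink",(0,60,50),(8,255,255),.014,150);show("pink'",(170,60,50),(180,255,255),.014,150)
show("green",(45,100,60),(80,255,255),.007,200)
show("yel",(18,170,140),(28,255,255),.009,500)
show("blue",(100,150,60),(120,255,255),.009,200)
show("brown",(3,80,20),(15,255,110),.03,50)
show("black",(0,0,0),(180,255,60),.063,200)
show("blackcube",(0,0,0),(180,255,60),.035,200)
show("blackpocket",(0,0,0),(180,255,60),.006,200)
show("white",(0,0,232),(180,25,255),.006,800)
P=cloud(c)
for nm,(u0,u1,v0,v1) in dict(can=(330,400,100,160),cube=(410,480,50,105),bot=(235,295,35,90)).items():
    q=P[v0:v1,u0:u1].reshape(-1,3);r=q[q[:,2]>q[:,2].max()-.006]
    print(nm,"top",q[:,2].max().round(3),r.mean(0).round(4),len(r),((r.min(0)+r.max(0))/2).round(4))
    r=q[(q[:,2]>.02)];
    if nm=="cube": print(cv2.minAreaRect(r[:,:2].astype(np.float32)))
T=cloud(t);m=(T[...,2]>.03)&(T[...,2]<.3)&(T[...,0]>.2)&(T[...,0]<.45)&(T[...,1]>-.3)
for z in(.03,.08,.12,.15,.18):
    k=m&(T[...,2]>z)&(T[...,2]<.3);print("chair z>",z,T[k].min(0).round(3),T[k].max(0).round(3))
E
```

```text
amber 1562 [571.2  72.5] circ [ 0.6109 -0.2048  0.0252] rect [ 0.6108 -0.2049] [0.0495 0.0495] 74.1
amber 1148 [427.8 183. ] circ [ 0.4806 -0.0553  0.0253] rect [ 0.48  -0.055] [0.0494 0.049 ] 48.5
pink 1129 [286.6 183.7] circ [0.4793 0.1219 0.025 ] rect [0.4793 0.122 ] [0.0483 0.0489] 0.1
green 1589 [126.  161.5] circ [0.5055 0.3218 0.0292] rect [0.5056 0.3221] [0.0568 0.0573] 80.0
yel 10053 [ 89.9 156. ] circ [0.5104 0.3639 0.0956] rect [0.5106 0.3638] [0.1687 0.0948] 83.8
blue 9255 [572.1 183.5] circ [ 0.4769 -0.2413  0.098 ] rect [ 0.4776 -0.2407] [0.0951 0.1728] 10.1
blue 317 [343.  201.7] circ [0.4542 0.0504 0.0195] rect [0.4539 0.0504] [0.0169 0.0367] 3.9
brown 896 [287.3 182.8] circ [0.484  0.1203 0.0236] rect [0.4857 0.1184] [0.0465 0.0412] 40.5
brown 257 [267.2  61.5] circ [0.6221 0.1395 0.0154] rect [0.621  0.1375] [0.0254 0.0286] 69.3
black 1526 [605.2 179.3] circ [ 0.4987 -0.2338  0.0256] rect [ 0.4988 -0.2337] [0.0491 0.0501] 0.1
black 1277 [365.7 131.2] circ [0.5515 0.0318 0.0222] rect [0.5513 0.0317] [0.0418 0.0425] 0.1
black 1105 [344.7  17.4] circ [0.659  0.0564 0.0
[... 1130 characters left out ...]
.0321 0.0447] 15.9
blackpocket 364 [260.3  59.2] circ [0.6253 0.1493 0.0132] rect [0.625  0.1488] [0.0235 0.0249] 41.3
can top 0.428 [0.6005 0.0805 0.428 ] 15 [0.6005 0.0805 0.428 ]
cube top 0.428 [0.6005 0.0805 0.428 ] 13 [0.6005 0.0805 0.428 ]
((0.5947502255439758, 0.00033540278673171997), (0.03824836015701294, 0.15620359778404236), 9.667527198791504)
bot top 0.428 [0.6005 0.0805 0.428 ] 16 [0.6005 0.0805 0.428 ]
chair z> 0.03 [ 0.2   -0.167  0.03 ] [0.379 0.296 0.185]
chair z> 0.08 [ 0.2   -0.157  0.08 ] [0.353 0.286 0.185]
chair z> 0.12 [ 0.2   -0.128  0.12 ] [0.317 0.267 0.185]
chair z> 0.15 [ 0.2   -0.096  0.15 ] [0.275 0.234 0.185]
chair z> 0.18 [0.2   0.004 0.18 ] [0.213 0.147 0.185]
```

View pics/crop1.png

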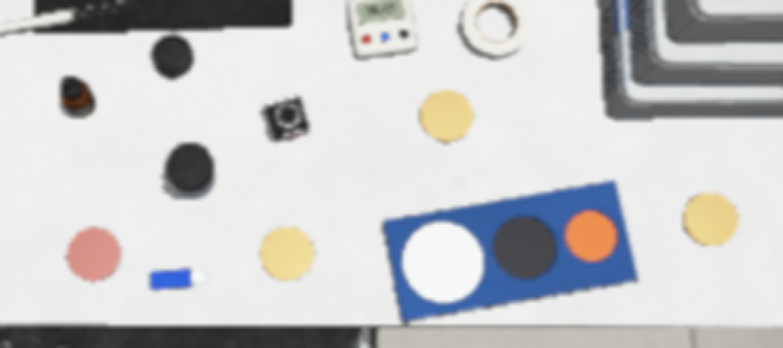

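The crop shows amber at crop (287,253) and pink at (93,253), either side of the USB stick. The other ambers, at crop (446,115) and (711,218), are farther from the base. So amber at about (0.478,-0.058) is the one meant. Next I check where the open fingertips sit, then look closer at pink.

```bash
cat >> h.py <<'E'
def Q(yaw): return [0,np.cos(yaw/2),np.sin(yaw/2),0]
def drop(w):  # pads' set-back at opening w against shut
    a=np.arcsin(np.clip(-.103+w/2/.057,-1,1)); return .057*(.9947-np.cos(a))
E
python3 - <<'E'
from h import *
c=dict(np.load("w1.npz"));P=cloud(c)
m=(c["range_z"]>0)&(P[...,2]>.2)&(P[...,2]<.42)&(abs(P[...,0]-.52)<.06)&(abs(P[...,1]-.08)<.08)
q=P[m];print(len(q),"tip below TCP",.46-np.percentile(q[:,2],[0,1,5]),q.min(0),q.max(0))
ctrl.move_ptp([.478,.121,.32],Q(.4))
c=ctrl.capture("wrist");np.savez("w2.npz",**c);cv2.imwrite("pics/w2.png",c["image"][:,:,::-1])
P=cloud(c);m=(c["range_z"]>0)&(P[...,2]>.1)&(P[...,2]<.28)
q=P[m];print("tip below TCP",.32-np.percentile(q[:,2],[0,1,5]))
for a,p,w in blobs(c,(0,60,40),(9,255,255),.004,300)+blobs(c,(170,60,40),(180,255,255),.004,300): print(a,p,cv2.minEnclosingCircle(w))
print(ctrl.get_obs()["clock"],drop(.085),drop(.06))
E
```

```text
37817 tip below TCP [0.16243177 0.15652882 0.1464115 ] [0.50880484 0.00571729 0.29756823] [0.53962578 0.15505253 0.374385  ]
tip below TCP [0.21999636 0.21573416 0.15411181]
2552.0 [315.6 182. ] ((0.47651568055152893, 0.1232452318072319), 0.0257345549762249)
2.9917 0.01302506680818613 0.005056914736355005
```

View pics/w2.png

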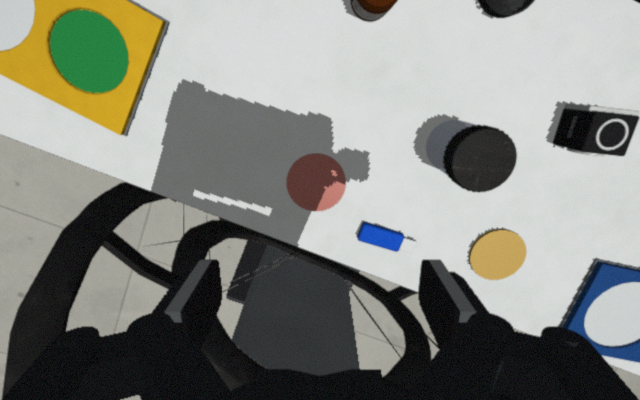

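Pink is at (316,182), about (0.478,0.1225). The open fingertips lie 162 mm below the TCP, as expected. Now the pink pick, then a look at the blue board.

```bash
cat >> h.py <<'E'
def go(p,yaw,v=.3): ctrl.move_linear(list(map(float,p)),Q(yaw),max_speed=v)
def pick(x,y,zt,yaw,pre,force,up=.30):
    """zt: TCP height at the grasp"""
    ctrl.set_gripper(pre)
    go([x,y,zt+.05],yaw); go([x,y,zt],yaw,.08)
    ctrl.set_gripper(0.0,force); ctrl.dwell(.15)
    o=ctrl.get_obs(); print("grip",o["width"],o["grip_force"],o["contact_force"].round(1) if hasattr(o["contact_force"],"round") else o["contact_force"])
    go([x,y,zt+.03],yaw,.1); go([x,y,up],yaw); o=ctrl.get_obs(); print("held",o["width"],o["grip_force"],o["clock"]); return o["width"]
def place(x,y,zt,yaw,opn,up=.30,high=.30):
    go([x,y,high],yaw); go([x,y,zt+.03],yaw); go([x,y,zt],yaw,.05)
    print("place force",np.round(ctrl.get_obs()["contact_force"],1))
    ctrl.set_gripper(opn); go([x,y,zt+.04],yaw,.15); go([x,y,up],yaw); print("clock",ctrl.get_obs()["clock"])
E
python3 - <<'E'
from h import *
zt=.007+.1734-drop(.055); print(zt)
pick(.478,.1225,zt,.4,.085,25)
go([.50,-.24,.40],.18)
c=ctrl.capture("wrist");np.savez("w3.npz",**c);cv2.imwrite("pics/w3.png",c["image"][:,:,::-1])
for n,lo,hi,z in(("orange",(3,150,130),(14,255,255),.006),("black",(0,0,0),(180,255,70),.006),("blue",(100,140,60),(120,255,255),.009)):
    for a,p,w in blobs(c,lo,hi,z,400)[:4]:
        R=cv2.minAreaRect(w);print(n,a,p,np.round(cv2.minEnclosingCircle(w)[0],4),np.round(cv2.minEnclosingCircle(w)[1],4),R)
E
```

```text
0.1764390543963244
grip 0.05778569076581386 25.218900668769493 [-1.5 -0.9  6.7]
held 0.05772321341611073 26.92416925350699 5.8833
orange 1292.0 [414.1 182.5] [ 0.4945 -0.3446] 0.0233 ((0.494586706161499, -0.34458959102630615), (0.044338662177324295, 0.046088650822639465), 10.416275024414062)
black 50167.0 [242.4 317.4] [ 0.2145 -0.2709] 0.4169 ((0.3187393248081207, -0.2516789436340332), (0.30554893612861633, 0.828233540058136), 10.451237678527832)
black 4081.5 [292.3 173.7] [ 0.4802 -0.2278] 0.0828 ((0.47615453600883484, -0.23390454053878784), (0.09624551236629486, 0.1540227085351944), 10.407465934753418)
black 2386.0 [22.1 60.3] [0.5439 0.067 ] 0.0299 ((0.5443983674049377, 0.06257395446300507), (0.04938824474811554, 0.052574679255485535), 84.20529174804688)
black 1976.0 [621.1 201.7] [ 0.5105 -0.5802] 0.04 ((0.5068709850311279, -0.5718469619750977), (0.07212194800376892, 0.0544104166328907), 26.54308319091797)
blue 16549.0 [342.7 179.2] [ 0.4808 -0.2679] 0.12 ((0.48156121373176575, -0.267734557390213), (0.09459152817726135, 0.2216542810201645), 10.407609939575195)
blue 525.0 [ 46.6 155.6] [0.4543 0.0461] 0.0214 ((0.4539123773574829, 0.0464804545044899), (0.017197497189044952, 0.040510378777980804), 4.718133926391602)
```

View pics/w3.png

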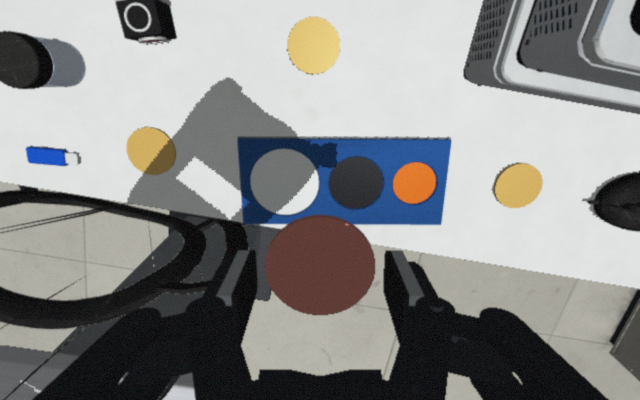

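The dish is held level in the fingers at (320,265). The blue board is complete in view: white pocket (285,182), black (356,182), orange (414,183). Its pose is (0.4816,-0.2677) with yaw 0.182. I place pink, then do the canister, then look at the bottle.

```bash
cat >> h.py <<'E'
def on(b,yl):
    x,y,a=b; return x-np.sin(a)*yl, y+np.cos(a)*yl
BL=(.4816,-.2677,.1817)
E
python3 - <<'E'
from h import *
place(*on(BL,.064),.1764+.0065,.1817,.075)
pick(.5505,.0315,.205,0.1,.085,40,up=.32)
place(*on(BL,-.014),.205+.0065,.1817,.068,high=.32)
c=ctrl.capture("wrist");cv2.imwrite("pics/w4.png",c["image"][:,:,::-1])
go([.58,.135,.36],1.4)
c=ctrl.capture("wrist");np.savez("w5.npz",**c);cv2.imwrite("pics/w5.png",c["image"][:,:,::-1])
for a,p,w in blobs(c,(2,80,15),(15,255,130),.04,50)+blobs(c,(0,0,0),(180,255,50),.06,100):
    if p[1]<260: print(a,p,np.round(cv2.minEnclosingCircle(w)[0],4),np.round(cv2.minEnclosingCircle(w)[1],4))
print(ctrl.get_obs()["clock"])
cv2.imwrite("pics/w45.png",np.vstack([cv2.imread("pics/w4.png")[:300],cv2.imread("pics/w5.png")[:300]]))
E
```

```text
place force [-2.9  2.1  8.5]
clock 10.1917
grip 0.04477927593364672 40.360039472579956 [-0.3  0.6  6.5]
held 0.044321873668248205 41.27378225326538 13.7167
place force [-1.6  1.2  4.2]
clock 17.175
527.0 [363.7 157.1] [0.6205 0.1451] 0.0169
109998.0 [286.9 243.2] [0.5723 0.0199] 0.3326
527.5 [420.1 228.8] [0.6565 0.0796] 0.0187
527.0 [370.6 169.7] [0.6235 0.1399] 0.0122
105.0 [361.6 145.3] [0.6189 0.1604] 0.0083
18.8667
```

View pics/w45.png

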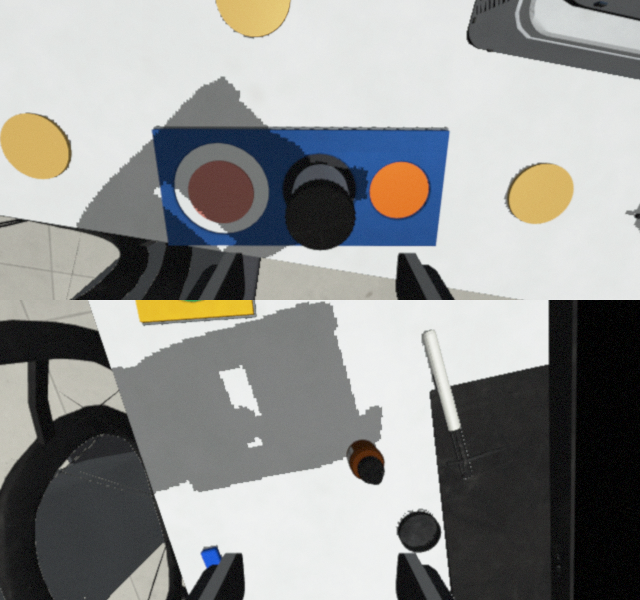

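In the top half, pink is seated in the white pocket at (221,191) and the canister in the black pocket at (320,200). The bottle shows at about (366,162) in the lower frame. Both cameras agree on (0.622,0.1415).

```bash
python3 - <<'E'
from h import *
pick(.622,.1415,.199,1.6,.065,30,up=.36)
place(*on(BL,-.078),.199+.0065,1.75,.05,high=.36,up=.36)
go([.47,-.24,.40],.18)
c=ctrl.capture("wrist");cv2.imwrite("pics/w6.png",c["image"][:,:,::-1])
# amber + cube
go([.53,-.055,.34],0)
d=ctrl.capture("wrist");np.savez("w7.npz",**d)
for a,p,w in blobs(d,(10,70,120),(24,200,255),.009,400): print("amber",a,p,np.round(cv2.minEnclosingCircle(w)[0],4),cv2.minEnclosingCircle(w)[1])
for a,p,w in blobs(d,(0,0,0),(180,255,70),.035,300):
    if p[1]<230: print("cube",a,p,cv2.minAreaRect(w))
print(ctrl.get_obs()["clock"])
cv2.imwrite("pics/w67.png",np.vstack([c["image"][:300,:,::-1],d["image"][:300,:,::-1]]))
E
```

```text
grip 0.028292821687498946 29.792743658908876 [-0.6 -0.1  5.7]
held 0.02863595471852773 29.702662359777605 22.0
place force [-2.5  2.1  5.8]
clock 26.4333
amber 2990.0 [505.5  81. ] [ 0.6111 -0.2093] 0.02538854256272316
amber 1600.0 [325.8 228. ] [ 0.4798 -0.0592] 0.025273684412240982
cube 2200.0 [560.1 219. ] ((0.4967179298400879, -0.2569202482700348), (0.04550059512257576, 0.05342969670891762), 68.82279968261719)
cube 1648.0 [324.   91.7] ((0.6031454205513, -0.05878766253590584), (0.029267635196447372, 0.03323814645409584), 16.549341201782227)
cube 1514.5 [181.7  12.8] ((0.654642641544342, 0.04257991909980774), (0.021876970306038857, 0.039962250739336014), 0.0644163191318512)
29.075
```

View pics/w67.png

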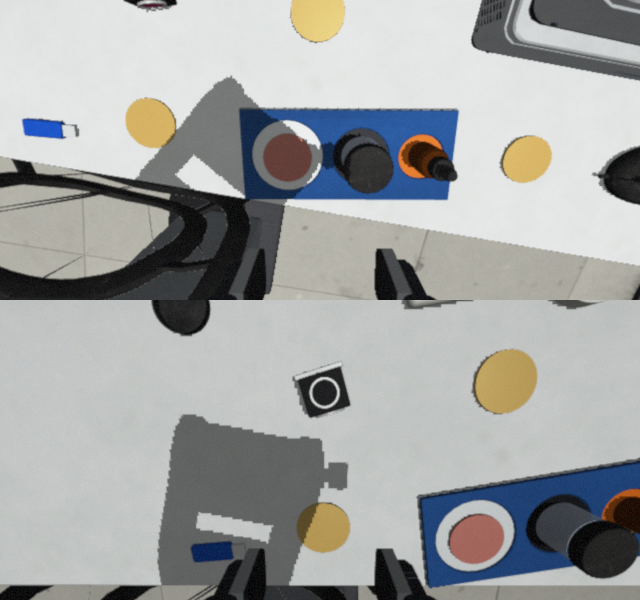

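The blue board is complete: pink at (288,158), canister at (363,160) and bottle standing in orange at (430,155). In the lower frame amber is at (326,228). The cube is at (324,92) with its plate on the upper (far) side, so its yaw is about +0.29. Next is amber, then the cube.

```bash
python3 - <<'E'
from h import *
pick(.479,-.0587,.1764,0,.085,25)
go([.53,.37,.40],-.108)
c=ctrl.capture("wrist")
R=cv2.minAreaRect([b for b in blobs(c,(18,170,100),(28,255,255),.009,2000)][0][2]);print(R)
for a,p,w in blobs(c,(45,100,40),(80,255,255),.006,400): print("green",cv2.minEnclosingCircle(w))
ang=R[2] if R[1][0]>R[1][1] else R[2]+90
yaw=np.deg2rad(ang-90 if ang>45 else ang)
B=(*R[0],yaw);print(B)
assert abs(B[0]-.5106)<.006 and abs(B[1]-.3638)<.006 and abs(yaw+.108)<.03
place(*on(B,.037),.1764+.0065,yaw,.075)
pick(.6012,-.0594,.185,.289,.075,30)
x,y=on(B,-.043)
place(x-.003*np.cos(yaw),y-.003*np.sin(yaw),.185+.0065,yaw,.055,up=.34)
go([.50,.34,.40],0)
c=ctrl.capture("wrist");go([.45,.08,.45],0);t=ctrl.capture("top")
cv2.imwrite("pics/w8.png",np.vstack([c["image"][:300,:,::-1],cv2.resize(t["image"][140:265,100:500,::-1],(640,200))]))
print(ctrl.get_obs()["clock"])
E
```

```text
grip 0.057521448340003466 25.280392548993404 [-1.6  0.   6.6]
held 0.057908493072049955 26.948182967244065 32.3
((0.5075947642326355, 0.33607253432273865), (0.10882843285799026, 0.09391448646783829), 83.78262329101562)
green ((0.5052282810211182, 0.3227393329143524), 0.029248790815472603)
(0.5075947642326355, 0.33607253432273865, np.float64(-0.10851369440858666))Traceback (most recent call last):
  File "<stdin>", line 10, in <module>
AssertionError
```

The shadow clipped the yellow mask, but the yaw and the green pocket agree with the first measurement. I use that one.

```bash
python3 - <<'E'
from h import *
B=(.5102,.3643,-.1084);yaw=B[2]
place(*on(B,.037),.1764+.0065,yaw,.075)
pick(.6012,-.0594,.185,.289,.075,30)
x,y=on(B,-.043)
place(x-.003*np.cos(yaw),y-.003*np.sin(yaw),.185+.0065,yaw,.055,up=.34)
go([.50,.34,.40],0)
c=ctrl.capture("wrist");go([.45,.08,.45],0);t=ctrl.capture("top")
cv2.imwrite("pics/w8.png",np.vstack([c["image"][:300,:,::-1],cv2.resize(t["image"][140:265,100:500,::-1],(640,200))]))
print(ctrl.get_obs()["clock"])
E
```

```text
place force [-4.9 -2.3  8.3]
clock 36.8083
grip 0.03375394699296599 31.111128330230713 [-0.5 -0.2  5.6]
held 0.03333007179718999 30.425836443901062 41.0083
place force [-3.4 -2.2  6.3]
clock 44.9
46.4083
```

View pics/w8.png

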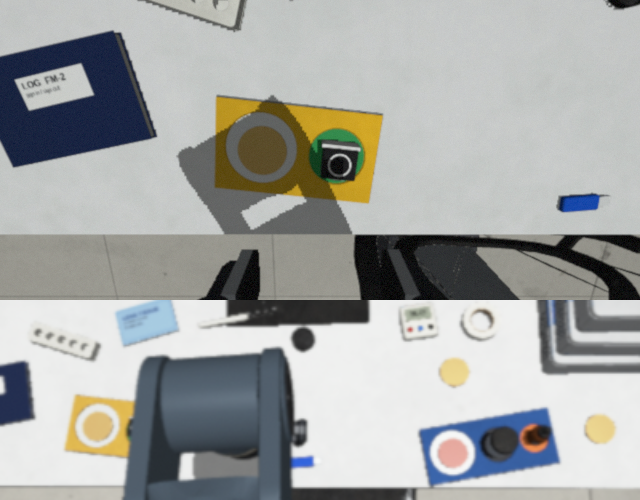

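Amber is centred in the white pocket at (261,150) and the cube stands inside the green pocket at (339,158). The USB stick and dust cap are where they were, and the blue kit is intact. A quick height check, then I hand in.

```bash
python3 - <<'E'
from h import *
go([.50,.25,.40],0)
c=ctrl.capture("wrist");P=cloud(c)
m=(c["range_z"]>0)&(np.hypot(P[...,0]-.506,P[...,1]-.3217)<.035)&(P[...,2]>.015)&(P[...,2]<.1);q=P[m]
k=q[q[:,2]>.034];print("cube top z",np.percentile(k[:,2],[2,50,98]).round(4),k.min(0).round(3),k.max(0).round(3))
print("r max from pocket",np.hypot(q[:,0]-.5056,q[:,1]-.3217).max())
ctrl.sign_off();print(ctrl.get_obs()["clock"])
E
```

```text
cube top z [0.0354 0.0406 0.043 ] [0.488 0.301 0.034] [0.525 0.34  0.044]
r max from pocket 0.025489450668952317
the job is handed in; nothing more can be done
the job is handed in; nothing more can be done
```

I completed the blue board first and then the yellow board, all five items are in their pockets and released, and I handed the job in at about 47 s, well inside the 122 s limit.

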